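# Snap the rotor onto the mini centrifuge and tug-test it

### The job

Fit the eight-place rotor onto the spindle of the mini centrifuge and press it down until it snaps fully home on its seat, without leaning hard on it. Then keep hold of its grip and prove that the catches hold: pull straight up with about 12 newtons, steadily for a full second, and never with more than 25. Let go and leave the rotor home on the spindle; leave the lid, timer and cup where they are.

Things in the scene. Friction and masses are not known exactly. Their poses are not given: they have to be found in the camera images.
- rotor: pale aluminium angle rotor, 92 mm across, 76 mm tall, about 0.16 kg: eight small holes in its sloping deck, a ribbed black grip on top. Origin: centre of the flat underside, z up. It starts upright on the bench, right of the mini centrifuge. A blind bore goes up its axis from the underside: 18 mm wide at its lip (the lowest 6 mm), wider above. Any turn about its own axis fits.
- rotor_grip (a point): point to hold, on the rotor's axis 65 mm above its underside: the grip is an upright cylinder 26 mm across, from 47 to 76 mm above the underside, and stands on a hub cap 41 mm across whose top is at 43 mm
- mini: small round white centrifuge, 153 mm across, 92 mm from its underside to the rim of its open bowl (bowl about 115 mm across inside, floor 60 mm above the underside), fixed; it stands on four rubber screw feet, so its underside may be 0 to 6 mm above the bench. Grey control panel in front (-x side). Origin: centre of its underside, z up.
- spindle_foot (a point): centre of the top of the round steel seat (38 mm across) at the foot of the spindle, 66 mm above the underside of the mini centrifuge. The rotor is home when its underside rests on this seat, its origin on this point
- spindle_nose (a point): tip of the upright steel spindle, 35 to 38 mm above the seat. The spindle is 15 mm thick (1.5 mm free all round inside the rotor's lip), its uppermost 7 mm tapered to 8 mm across
- lid: round pale see-through lid of the mini centrifuge, 133 mm across, 56 mm tall with its black knob, lying mouth down on the bench at the right; origin: centre of its underside
- timer: square bench timer with a round dial, 62x62x44 mm, left of the mini centrifuge; origin: centre of its underside
- specimen_cup: specimen cup with screw lid, 61 mm across, 64 mm tall, left of the timer; origin: centre of its underside. It stands at the edge of a big cloth-covered instrument (0.42 m tall) that fills the bench at left from y = 0.01 to 0.63, behind about x = 0.42 to 0.55: swing round in front of it
- spindle: the spindle, free to turn, with three sprung brass catches; origin: its foot. Going down, the rotor's lip meets the catches 21 to 24 mm above home and is pressed past them with 3 to 8 N; 8 to 11 mm above home they spring over the lip and pull the rotor down (up to 12 N) to the seat. Lifted from home it moves freely for 1 to 4 mm, then the catches bite, some 20 N per mm, and hold past 30 N
- seat: the round steel seat at the spindle's foot, 38 mm across, fixed and stiff; origin: centre of its top

How it is judged:
On the way, in this order (a step that is already met when the one before it is completed fails the run):
1. the rotor is on the spindle, snapped past the catches, home on the seat (z of rotor in the frame of spindle_foot between -0.003 and 0.001 m and horizontal distance between rotor and spindle_foot below 0.003 m), for 0.1 s.
2. the fingers pull the home rotor up against the catches with 8.5 to 17 N, held for 0.7 s (contact force between rotor and spindle between 8.5 and 17 N and contact force between the fingers and rotor above 1 N and z of rotor in the frame of spindle_foot between 0.0008 and 0.0065 m and horizontal distance between rotor and spindle_foot below 0.004 m), for 0.7 s.
At the end, for the whole second after the job is handed in: the rotor rests home on the spindle's seat (underside within 3 mm of it, axis within 3 mm, upright within 0.06 rad), at rest and released (z of rotor in the frame of spindle_foot between -0.003 and 0.003 m and horizontal distance between rotor and spindle_foot below 0.003 m and angle between rotor's own z axis and vertical below 0.06 rad and linear speed of rotor below 0.02 m/s); the robot touches nothing.
It fails at once if the home rotor is pulled against its catches with more than 25 N (28 N summed over the sloping contacts) (contact force between rotor and spindle above 28 N and z of rotor in the frame of spindle_foot between 0.0008 and 0.006 m).
It fails at once if the rotor is leaned on the seat with more than 35 N (contact force between rotor and seat above 35 N).
It fails at once if the lid, timer or cup is moved more than 15 mm (distance of any of lid, timer, specimen_cup from where it was at the start of the episode above 0.015 m).
It also fails if it takes over 67 s, if anything falls off the work surface, if the arm or the gripper's body presses on something with over 40 N, if the wrist force passes 120 N, or if a joint passes its speed limit or range.

### The arm

A 6-joint arm with a two-finger parallel gripper is mounted at the origin on a cart in front of the work surface, level with it; the furniture and walls round the work are solid. World frame = base frame: x ahead of the robot, y to its left, z up, the work surface at z = 0. Lengths are in m, angles in rad, forces in N, time in s.
With the tool pointing down it reaches from about 0.425 to 0.95 m from the base axis. Payload 3.5 kg.
Tool frame: the origin (TCP) lies midway between the tips of the shut fingers; the grasp point (between the pads) lies 19 mm behind it; z points along the fingers, y is the line along which they close (so a half turn about z gives the same grasp; the last joint's range is limited). The gripper opens to 85 mm and grips with 20 to 120 N. Pads are 22 mm wide; open, the fingers measure 114 mm over their backs; the gripper's body (76 mm by 85 mm) begins 54 mm behind the grasp point. The pads swing forward as they close: fully open they stand 13 mm farther back than shut.
Start: joints at [-1.472, 0.286, 1.577, -0, 1.279, -0.15], TCP at [0.166, -0.654, 0.231] pointing down, gripper open.
Joint ranges: [-2.77, 2.77], [-0.9, 2.22], [0.21, 2.48], [-1.53, 4.67], [0.24, 2.81], [-2.84, 2.84]. Speed limits (rad/s): [2.79, 2.79, 3.14, 3.14, 3.14, 3.14].

### API

Orientations are given as a unit quaternion [x, y, z, w].
In Python, from plant import get_state, read_camera, ctrl gives the robot as it stands.
- The arm moves only by the shell command python3 -m crank 'ROWS' [FORCE]. ROWS is JSON, a list of rows, each a list of 3 entries, a list of its own where there are three numbers: the shift along the tool's x, y, z in mm, then the turn about the tool's z in degrees, then the closure in counts, from 0 (fully open) to 255 (shut). In form: [[[tx, ty, tz], yaw, claw], ...]. A call has 1 to 10 rows; each row is the pose to reach, as a shift and turn from the pose commanded when the call began, along the tool's axes at that moment; what a row does not reach only later rows make up. A row lasts 1/10 s, in which the tool goes at most 50 mm and 8.59 degrees, less where a joint would pass 70% of its speed; a pose out of reach is approached as far as the arm can. A call with a gripper value outside its range is refused whole. The fingers move at their own pace and stop on an object; FORCE is the grip in N (left out, the last holds). Time passes only in rows, so rows that repeat a pose let the fingers close. It gives the time, the measured TCP pose, the force, the opening and the grip force at its end, in the units of the state.
- get_state(): the state, without advancing time (a new reading comes with each control period).
- read_camera(name): name is "scene" or "side" or "wrist"; returns a dict with "frame" (480x640x3 uint8, blue, green, red), "range_z" (480x640 float32, m along the optical axis (not along the pixel's ray), 0 where there is no reading), "vfov" (degrees; the focal length in pixels is half the picture's height over the tangent of half this angle, whatever the lens; pixels are square), "cx", "cy" (the principal point, pixels), "origin" and "orientation" of the camera in the world. Camera axes: x right, y down, z forward; pixel columns grow to the right and rows downward; lengths in m; the calibration is good to about 2 mm. A picture is of the moment at which its call begins.
- ctrl.sign_off(): hands the job in; it is judged then, once.
The state is a dict: "time": time; "qpos": joint angles; "dq": joint speeds; "joint_efforts": joint torques, N m; "eef_pos": TCP position; "tcp_rot": TCP orientation; "contact_force": force on the tool from outside, world axes, zero at the start; "wrist_torque": the same for the moment, N m; "opening": opening from 0.0 (shut) to 1.0 (fully open); "finger_force": force on a finger pad.
Only numpy, scipy, OpenCV 4.12 (cv2) and the standard library are available. Lean on these libraries where they do the work, as an engineer would, in place of code of your own. Each camera call takes 0.05 s, during which the arm holds its last target. There are 200 camera calls.

## Working session

There is one attempt and no reset: what is moved stays moved. The work goes in short steps, Python scripts to look and compute and a shell command to move; the robot and the scene stay as the last step left them, time stands still between calls to the robot, and variables do not carry over. Pictures are saved under pics/ and viewed, at most 10 in all, crops included, and the job is handed in when it is done.

```bash
mkdir -p pics; ls; cat > h.py <<'E'
import numpy as np, cv2
from scipy.spatial.transform import Rotation as R
from plant import get_state, read_camera, ctrl
def cloud(c):
    f=240/np.tan(np.radians(c["vfov"])/2); z=c["range_z"]
    v,u=np.mgrid[:480,:640]
    P=np.stack([(u-c["cx"])/f*z,(v-c["cy"])/f*z,z],-1)
    W=P@R.from_quat(c["orientation"]).as_matrix().T+np.array(c["origin"])
    W[z<=0]=np.nan
    return W
def proj(c,p):
    f=240/np.tan(np.radians(c["vfov"])/2)
    q=R.from_quat(c["orientation"]).as_matrix().T@(np.array(p)-c["origin"])
    return q[0]/q[2]*f+c["cx"],q[1]/q[2]*f+c["cy"]
def tool():
    s=get_state(); return np.array(s["eef_pos"]),R.from_quat(s["tcp_rot"])
def circ(p):
    A=np.c_[p[:,:2],np.ones(len(p))]; 
    s=np.linalg.lstsq(A,(p[:,:2]**2).sum(1),rcond=None)[0]
    return s[0]/2,s[1]/2,np.sqrt(s[2]+s[0]**2/4+s[1]**2/4)
E
python3 - <<'E'
from h import *
s=get_state(); print(s)
a=[]
for n in("scene","side","wrist"):
    c=read_camera(n); np.savez("pics/"+n,**c); print(n,c["vfov"],c["cx"],c["cy"],c["origin"],c["orientation"])
    a.append(cv2.resize(c["frame"],(400,300)))
a.append(a[2]*0)
cv2.imwrite("pics/a.png",np.vstack([np.hstack(a[:2]),np.hstack(a[2:])]))
E
```

```text
pics
{'time': 0.0, 'qpos': array([-1.47202752e+00,  2.87194337e-01,  1.57820337e+00,  2.45965487e-05,
        1.27860626e+00, -1.50008972e-01]), 'dq': array([-1.26177005e-03,  7.52486064e-05, -3.37643156e-04,  1.55106993e-04,
       -5.81684571e-04,  5.59460325e-05]), 'joint_efforts': array([-6.12711283e-04, -4.05987453e+01, -2.92622656e+01, -1.21829107e-04,
        5.82441251e-03, -9.26067543e-07]), 'eef_pos': array([ 0.16616002, -0.65353872,  0.22991379]), 'tcp_rot': array([ 9.92273392e-01,  1.24064748e-01,  4.26545178e-05, -1.20495942e-03]), 'contact_force': array([-0.05544426,  0.58862181,  0.67132755]), 'wrist_torque': array([-0.00278229, -0.01701403, -0.01401381]), 'finger_force': 0.0, 'opening': 1.0012168542005184}
scene 46.90863649623486 322.9259135539119 233.68729896460593 [-0.04445337  0.46038718  0.98755853] [-0.30548483  0.88021077 -0.3410863   0.12477242]
side 49.008800036519276 319.2629297548992 237.1560884718241 [ 0.04325524 -1.10058988  0.56046828] [ 0.81343072 -0.20373269  0.12390278 -0.53053893]
wrist 64.05588500175958 319.60694103533655 236.8945220802757 [ 0.24224567 -0.63424875  0.37186536] [ 0.77985708 -0.6064964  -0.09588425  0.12161933]
```

View pics/a.png

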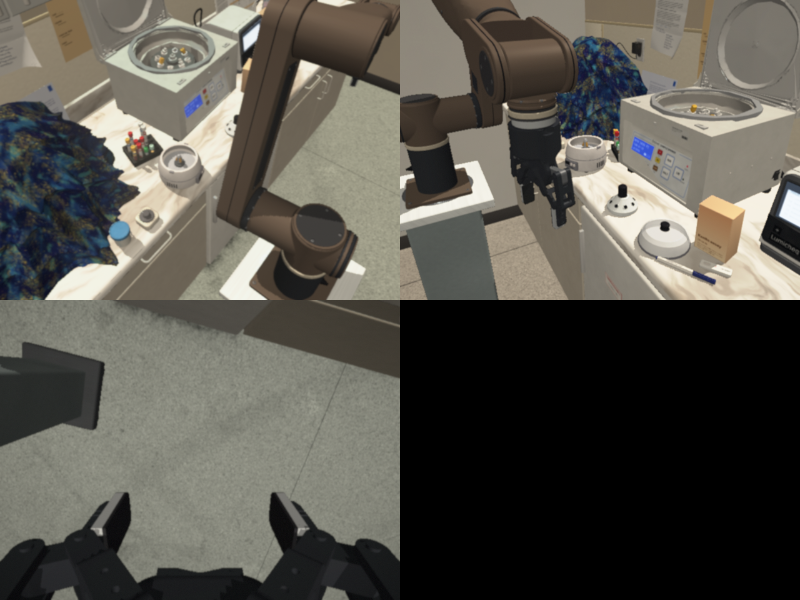

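The picture shows the rotor in the side view near (355,315) full-size, the lid near (425,380), and the mini near (296,245). In the scene view the mini is near (288,261), with the timer and cup left of it. I'll fit their positions from depth.

```bash
python3 - <<'E'
from h import *
L=lambda n:dict(np.load(f"pics/{n}.npz"))
sc,sd=L("scene"),L("side"); Ws,Wd=cloud(sc),cloud(sd)
def box(W,u0,u1,v0,v1): return W[v0:v1,u0:u1].reshape(-1,3)
r=box(Wd,320,395,285,350); z=r[:,2]
print("bench z",np.nanmedian(box(Wd,330,380,352,365)[:,2]), np.nanmedian(box(Ws,330,350,300,310)[:,2]))
print("rotor max z",np.nanpercentile(z,99.5))
t=r[(z>.05)&(z<.082)]; print("grip pts",len(t),t.mean(0),circ(t),t.min(0),t.max(0))
t=r[z>.072]; print("top",t.mean(0),len(t))
b=r[(z>.006)&(z<.03)]; print("base",circ(b),len(b))
for n,W,bx in(("scene",Ws,(245,340,215,310)),("side",Wd,(255,345,205,285))):
    m=box(W,*bx); zz=m[:,2]
    w=m[(zz>.03)&(zz<.08)]; print(n,"wall",len(w),np.nanmin(w,0),np.nanmax(w,0))
    k=m[(zz>.085)&(zz<.102)]; print("rim",len(k),circ(k),np.percentile(k[:,2],[50,90,98]),k.min(0),k.max(0))
o=cv2.resize(sc["frame"][200:320,220:360],None,fx=4,fy=4,interpolation=2)[:, :400]
p=cv2.resize(sd["frame"][190:310,250:350],None,fx=4,fy=4,interpolation=2)
cv2.imwrite("pics/b.png",np.hstack([o,p]))
E
```

```text
bench z -0.0013878323711873364 -0.16060115455534774
rotor max z 0.07500524968775153
grip pts 246 [ 0.47335818 -0.40416909  0.06568347] (np.float64(0.4754720787815228), np.float64(-0.4004335087180006), np.float64(0.010165444765994106)) [ 0.46299671 -0.41260606  0.05000574] [ 0.48845715 -0.3869155   0.0771338 ]
top [ 0.47579251 -0.40071492  0.07440686] 86
base (np.float64(0.4744675185004517), np.float64(-0.4025233956484571), np.float64(0.03601312733512087)) 886
scene wall 3017 [ 0.42116707 -0.22748667  0.03008525] [ 0.67057329 -0.00972819  0.079953  ]
rim 910 (np.float64(0.5043104450575312), np.float64(-0.08554996511215483), np.float64(0.060448062429200755)) [0.09278883 0.09600777 0.09773151] [ 0.436744   -0.15399165  0.08500174] [ 0.57145036 -0.01681507  0.10176964]
side wall 2829 [ 0.42032715 -0.1690145   0.03001208] [0.71370411 0.22767723 0.07998084]
rim 629 (np.float64(0.5244454803544606), np.float64(-0.08806344586418091), np.float64(0.067295353474562)) [0.09096076 0.0938325  0.09809977] [ 0.43756063 -0.16079612  0.08500059] [ 0.66830701 -0.01815087  0.10192355]
```

View pics/b.png

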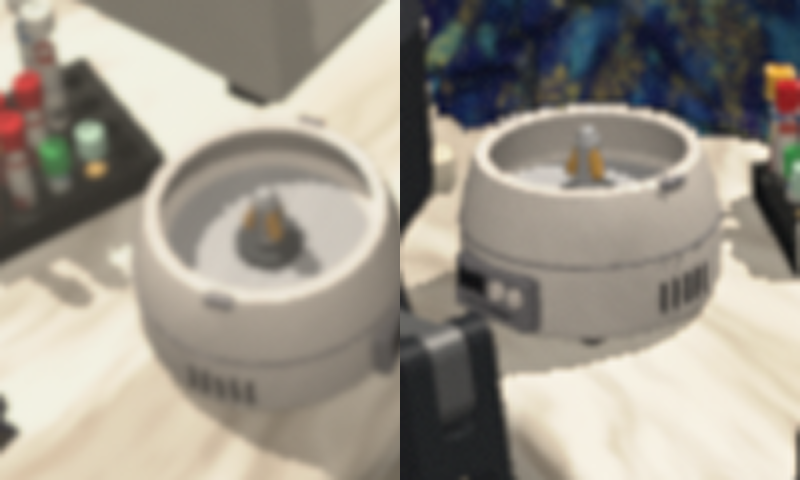

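Crops: the spindle with brass catches stands in the bowl centre (left crop nose about (265,190), right crop about (587,130)). The fits agree: rotor near (0.4745,-0.402), mini near (0.503,-0.086). Next I'll compute the shift to hover over the rotor.

```bash
cat >> h.py <<'E'
def shift(p,yaw=None):
    t,r=tool(); print("now",t.round(4),"rot z",r.as_matrix()[:,2].round(3),"x",r.as_matrix()[:,0].round(3))
    print("shift mm",(r.inv().apply(np.array(p)-t)*1000).round(1))
E
python3 - <<'E'
from h import *
shift([.4745,-.402,.23])
W=cloud(dict(np.load("pics/side.npz")))
l=W[340:420,370:480].reshape(-1,3); k=l[l[:,2]>.045]; print("lid knob",k.mean(0),len(k))
E
```

```text
now [ 0.1662 -0.6537  0.2302] rot z [-0.     0.002 -1.   ] x [0.969 0.246 0.   ]
shift mm [ 360.8 -168.     0.6]
lid knob [ 0.51727007 -0.60447322  0.06085997] 306
```

```bash
python3 -m crank '[[[40,-19,0],0,0],[[80,-37,0],0,0],[[120,-56,0],0,0],[[160,-75,0],0,0],[[200,-93,0],0,0],[[240,-112,0],0,0],[[280,-131,0],0,0],[[320,-149,0],0,0],[[361,-168,0],0,0],[[361,-168,0],0,0]]' 40
python3 - <<'E'
from h import *
shift([.4745,-.402,.12])
c=read_camera("wrist"); W=cloud(c); np.savez("pics/w1",**c)
m=W.reshape(-1,3); d=np.hypot(m[:,0]-.4745,m[:,1]+.402)
g=m[(d<.03)&(m[:,2]>.07)&(m[:,2]<.085)]; print("grip top",g.mean(0),(g.min(0)+g.max(0))/2,len(g),np.median(g[:,2]))
for lo,hi in((.004,.03),(.03,.04)):
    b=m[(d<.055)&(m[:,2]>lo)&(m[:,2]<hi)]; print(circ(b),len(b))
cv2.imwrite("pics/c.png",c["frame"])
E
```

```text
time: 1.15
eef_pos: [0.478, -0.3986, 0.2309]
tcp_rot: [0.992, 0.127, 0.001, -0.001]
contact_force: [0.1, -0.7, 0.5]
opening: 1.001
finger_force: 0.0
now [ 0.478  -0.3986  0.2309] rot z [ 0.001  0.002 -1.   ] x [0.968 0.252 0.001]
shift mm [ -4.4   2.6 110.9]
grip top [ 0.47877278 -0.39582596  0.0745049 ] [ 0.47819041 -0.39592079  0.07385357] 783 0.07476401648732373
(np.float64(0.47837878492572744), np.float64(-0.39593853958543723), np.float64(0.03790631980055658)) 3997
(np.float64(0.4775243532146936), np.float64(-0.39605442728347323), np.float64(0.025044159204139552)) 1417
```

View pics/c.png

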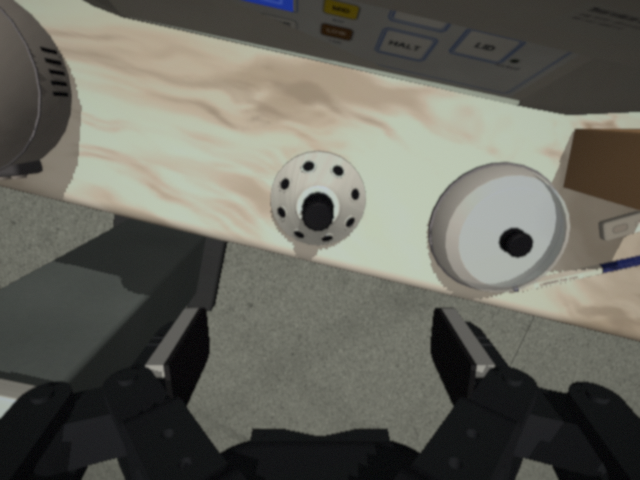

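The wrist view shows the rotor grip near (318,211), the lid right of it and the mini far left. It puts the rotor at (0.478,-0.396), against (0.4745,-0.402) from the side view. I'll descend and measure again closer.

```bash
python3 -m crank '[[[0,-1,40],0,0],[[0,-1,80],0,0],[[0,-1,115],0,0],[[0,-1,115],0,0],[[0,-1,115],0,0]]'
python3 - <<'E'
from h import *
c=read_camera("wrist"); W=cloud(c); np.savez("pics/w2",**c)
m=W.reshape(-1,3); d=np.hypot(m[:,0]-.477,m[:,1]+.398)
g=m[(d<.03)&(m[:,2]>.072)&(m[:,2]<.085)]; print("grip top",g.mean(0),(g.min(0)+g.max(0))/2,len(g),np.median(g[:,2]))
for lo,hi in((.004,.03),(.03,.04),(.05,.07)):
    b=m[(d<.055)&(m[:,2]>lo)&(m[:,2]<hi)]; print(circ(b),len(b))
c=read_camera("side"); m=cloud(c)[260:370,300:420].reshape(-1,3);d=np.hypot(m[:,0]-.476,m[:,1]+.4)
for lo,hi in((.004,.03),(.03,.04)):
    b=m[(d<.055)&(m[:,2]>lo)&(m[:,2]<hi)]; print("side",circ(b),len(b))
shift([.478,-.398,.046])
print(get_state()["qpos"])
E
```

```text
time: 1.7
eef_pos: [0.4737, -0.4021, 0.1162]
tcp_rot: [0.992, 0.123, -0.0, -0.0]
contact_force: [-0.1, -0.1, 0.4]
opening: 1.006
finger_force: 0.0
grip top [ 0.47878664 -0.39590007  0.07474125] [ 0.477841   -0.39580914  0.07444173] 1718 0.07487521292615024
(np.float64(0.47844518764734406), np.float64(-0.3959632123561154), np.float64(0.037801830210140545)) 7673
(np.float64(0.4776462660231457), np.float64(-0.39614140220700944), np.float64(0.024929132508898742)) 2625
(np.float64(0.4775556749161294), np.float64(-0.3961353262311178), np.float64(0.013090341293631564)) 508
side (np.float64(0.4742226479261879), np.float64(-0.40277807708401675), np.float64(0.03608147118667764)) 939
side (np.float64(0.47626104222600263), np.float64(-0.399992384210113), np.float64(0.02319760349682824)) 246
now [ 0.4752 -0.4034  0.1191] rot z [ 0.003 -0.003 -1.   ] x [0.969 0.245 0.002]
shift mm [ 3.8 -4.8 73.1]
[-8.66298249e-01  2.84130648e-01  1.79591304e+00 -1.15427714e-04
  1.05704141e+00  4.56526254e-01]
```

The close wrist fit is good (grip radius 13.1 mm against 13), so I'll take (0.4777,-0.3961).

```bash
python3 -m crank '[[[2,-6,10],0,0],[[2,-6,10],0,0],[[2,-6,10],0,0],[[2,-6,10],0,0]]'
python3 - <<'E'
from h import *
shift([.4777,-.3962,.047])
E
```

```text
time: 2.2
eef_pos: [0.4752, -0.3952, 0.1068]
tcp_rot: [0.992, 0.124, 0.0, 0.0]
contact_force: [-0.3, -0.2, 0.2]
opening: 0.999
finger_force: 0.0
now [ 0.4752 -0.3952  0.1068] rot z [ 0.    -0.001 -1.   ] x [0.969 0.247 0.   ]
shift mm [ 2.2  1.5 59.8]
```

```bash
python3 -m crank '[[[2,1,20],0,0],[[2,1,40],0,0],[[2,1,50],0,0],[[2,1,60],0,0],[[2,1,60],0,0],[[2,1,60],0,90],[[2,1,60],0,150],[[2,1,60],0,200],[[2,1,60],0,255],[[2,1,60],0,255]]' 40
python3 -m crank '[[[0,0,0],0,255],[[0,0,0],0,255],[[0,0,0],0,255]]' 60
python3 - <<'E'
from h import *
shift([.4777,-.3962,.047])
c=read_camera("wrist")
cv2.imwrite("pics/d.png",c["frame"])
E
```

```text
time: 3.2
eef_pos: [0.4775, -0.396, 0.0471]
tcp_rot: [0.992, 0.124, 0.0, 0.0]
contact_force: [-0.3, 0.6, 1.9]
opening: 0.292
finger_force: 39.1
time: 3.5
eef_pos: [0.4775, -0.3961, 0.0471]
tcp_rot: [0.992, 0.124, 0.0, 0.0]
contact_force: [-0.0, -0.1, 5.1]
opening: 0.289
finger_force: 58.7
now [ 0.4775 -0.3961  0.0471] rot z [ 0.001 -0.001 -1.   ] x [0.969 0.246 0.   ]
shift mm [0.2 0.2 0.1]
```

View pics/d.png

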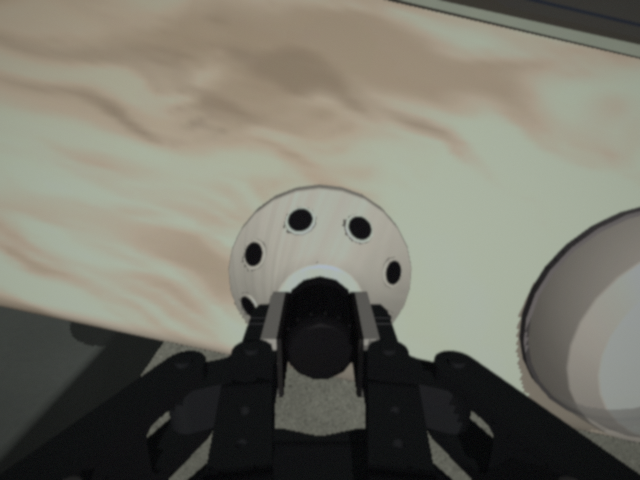

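Gripped: the pads hold the black grip, centred near (320,325). Now I'll lift and go to a viewpoint beside the mini.

```bash
python3 -m crank '[[[0,0,-20],0,255],[[0,0,-50],0,255],[[0,0,-90],0,255],[[0,0,-130],0,255],[[0,0,-153],0,255],[[0,0,-153],0,255],[[0,0,-153],0,255]]' 60
python3 - <<'E'
from h import *
shift([.45,-.175,.2])
E
```

```text
time: 4.25
eef_pos: [0.4767, -0.3951, 0.1977]
tcp_rot: [0.992, 0.124, -0.001, -0.001]
contact_force: [-0.4, -0.0, -1.6]
opening: 0.283
finger_force: 59.2
now [ 0.4767 -0.3951  0.1977] rot z [-0.001  0.001 -1.   ] x [ 0.969  0.246 -0.001]
shift mm [  28.3 -219.9   -2. ]
```

```bash
python3 -m crank '[[[4,-25,0],0,255],[[8,-55,0],0,255],[[12,-90,0],0,255],[[16,-125,0],0,255],[[20,-160,0],0,255],[[24,-195,0],0,255],[[28,-220,0],0,255],[[28,-220,0],0,255],[[28,-220,0],0,255],[[28,-220,0],0,255]]' 60
python3 - <<'E'
from h import *
t,r=tool();print(t)
c=read_camera("wrist"); W=cloud(c); np.savez("pics/w3",**c)
m=W.reshape(-1,3); d=np.hypot(m[:,0]-.503,m[:,1]+.086)
print("pix nose",proj(c,[.503,-.086,.104]))
for lo,hi in((.088,.1),):
    b=m[(d>.05)&(d<.08)&(m[:,2]>lo)&(m[:,2]<hi)]; print("rim",circ(b),len(b),np.percentile(b[:,2],[50,90]),b.min(0),b.max(0))
s=m[(d<.025)]; print("hist",np.histogram(s[:,2],bins=np.arange(.055,.12,.005)))
for lo,hi in((.075,.098),(.098,.12)):
    b=m[(d<.02)&(m[:,2]>lo)&(m[:,2]<hi)]; print(circ(b),len(b),b.mean(0),b.max(0))
b=m[(d>.0)&(d<.025)&(m[:,2]>.063)&(m[:,2]<.074)];print("seat",circ(b),np.median(b[:,2]),(b.min(0)+b.max(0))/2)
cv2.imwrite("pics/e.png",c["frame"])
E
```

```text
time: 5.25
eef_pos: [0.4497, -0.176, 0.1979]
tcp_rot: [0.992, 0.124, -0.001, -0.001]
contact_force: [0.5, -0.1, -0.9]
opening: 0.288
finger_force: 59.3
[ 0.44968073 -0.17596223  0.19792065]
pix nose (np.float64(194.4336087316266), np.float64(121.68890246591397))
rim (np.float64(0.5061749761372656), np.float64(-0.08808563652341728), np.float64(0.06132868784788145)) 9542 [0.09312336 0.09419889] [ 0.43953981 -0.15430589  0.08800039] [ 0.57243804 -0.02012276  0.09614661]
hist (array([   1, 1757, 1555,   14,   20,  127,  158,  124,  142,  309,   68,
          0]), array([0.055, 0.06 , 0.065, 0.07 , 0.075, 0.08 , 0.085, 0.09 , 0.095,
       0.1  , 0.105, 0.11 , 0.115]))
(np.float64(0.5059485888825366), np.float64(-0.08737012059042609), np.float64(0.009435129849015279)) 478 [ 0.5077282  -0.09106317  0.08810058] [ 0.51743193 -0.07848231  0.09798685]
(np.float64(0.506223739271022), np.float64(-0.0877819064348355), np.float64(0.0049006516573175275)) 470 [ 0.50643956 -0.08842656  0.1025045 ] [ 0.51325596 -0.08043972  0.10657041]
seat (np.float64(0.5049324350000373), np.float64(-0.08581423163181945), np.float64(0.016217651130781184)) 0.06726956407132734 [ 0.50303261 -0.08595387  0.06846827]
```

View pics/e.png

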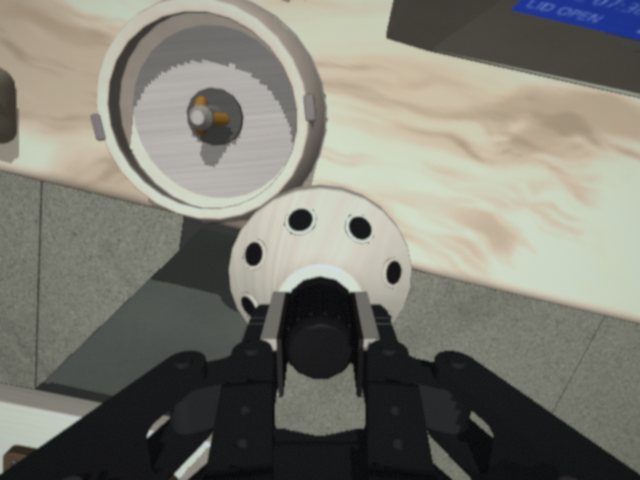

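The spindle nose with brass catches is at about (203,117), inside the bowl; the rotor hangs clear at (320,260). Next I'll check the rotor's offset in the hand from the same picture.

```bash
python3 - <<'E'
from h import *
c=dict(np.load("pics/w3.npz")); m=cloud(c).reshape(-1,3); t=np.array([.4497,-.176,.198]); u=.1979-.0471
d=np.hypot(m[:,0]-t[0],m[:,1]-t[1])
for lo,hi in((.004,.028),(.01,.02),(.02,.03)):
    b=m[(d<.055)&(m[:,2]>lo+u)&(m[:,2]<hi+u)]; 
    # fit cone: r = a - k z
    from scipy.optimize import least_squares
    f=lambda q:np.hypot(b[:,0]-q[0]-q[4]*(b[:,2]-u),b[:,1]-q[1]-q[5]*(b[:,2]-u))-q[2]+q[3]*(b[:,2]-u)
    g=lambda q:np.r_[f(np.r_[q,0,0])]
    q=least_squares(g,[t[0],t[1],.046,.5],loss="soft_l1",f_scale=.001).x
    print(q.round(4),len(b),"rel TCP",(q[:2]-t[:2]).round(4))
c=dict(np.load("pics/w2.npz")); m=cloud(c).reshape(-1,3)
d=np.hypot(m[:,0]-.4777,m[:,1]+.396)
b=m[(d<.055)&(m[:,2]>.004)&(m[:,2]<.028)]; u=0
print("bench rotor",least_squares(g,[.4777,-.396,.046,.5],loss="soft_l1",f_scale=.001).x.round(4))
shift([.506,-.0877,.198])
E
```

```text
[ 0.4494 -0.1756  0.0553  0.8294] 9981 rel TCP [-0.0003  0.0004]
[ 0.4495 -0.1756  0.056   0.8699] 5013 rel TCP [-0.0002  0.0004]
[ 0.4495 -0.1755  0.0586  0.9716] 6017 rel TCP [-0.0002  0.0005]
bench rotor [ 0.4775 -0.3961  0.0555  0.838 ]
now [ 0.4499 -0.1762  0.1983] rot z [-0.001  0.001 -1.   ] x [ 0.969  0.245 -0.001]
shift mm [ 76.1 -72.1   0.3]
```

```bash
python3 -m crank '[[[20,-19,0],0,255],[[45,-43,0],0,255],[[65,-62,0],0,255],[[76,-72,0],0,255],[[76,-72,0],0,255],[[76,-72,0],0,255],[[76,-72,0],0,255]]' 60
python3 - <<'E'
from h import *
shift([.5063,-.0881,.158])
a=[]
for n,p in(("scene",[.506,-.088,.12]),("side",[.506,-.088,.12])):
    c=read_camera(n);u,v=map(int,proj(c,p));v=max(v,75);u=max(u,50)
    a.append(cv2.resize(c["frame"][v-75:v+75,u-50:u+50],(400,600),interpolation=2))
cv2.imwrite("pics/f.png",np.hstack(a))
E
```

```text
time: 6.0
eef_pos: [0.5056, -0.0881, 0.1991]
tcp_rot: [0.992, 0.123, -0.0, 0.0]
contact_force: [0.3, 0.1, -0.9]
opening: 0.284
finger_force: 59.4
now [ 0.5056 -0.0881  0.1991] rot z [-0.001 -0.    -1.   ] x [ 0.97   0.245 -0.001]
shift mm [ 0.7  0.2 41.1]
```

View pics/f.png

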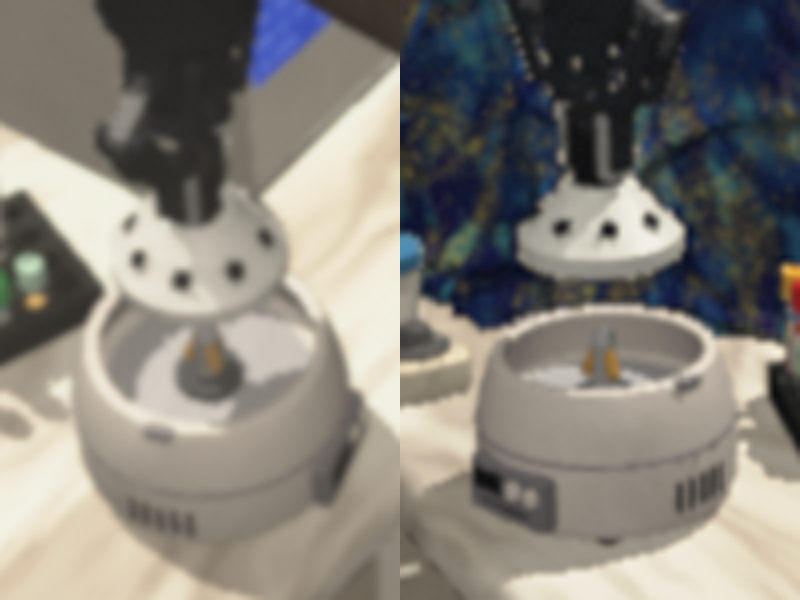

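The rotor is centred over the spindle in both views (side: rotor at 602, spindle at 603). Now down in stages, watching the force.

```bash
python3 -m crank '[[[0,0,15],0,255],[[0,0,30],0,255],[[0,0,40],0,255],[[0,0,40],0,255],[[0,0,40],0,255],[[0,0,40],0,255]]' 60
python3 -m crank '[[[0,0,3],0,255],[[0,0,6],0,255],[[0,0,9],0,255],[[0,0,11],0,255],[[0,0,11],0,255],[[0,0,11],0,255]]' 60
python3 - <<'E'
from h import *
for i in range(1): shift([.5063,-.0881,.141]); print(get_state()["contact_force"])
E
```

```text
time: 6.7
eef_pos: [0.5065, -0.0872, 0.1598]
tcp_rot: [0.992, 0.124, 0.0, 0.0]
contact_force: [0.7, 0.4, -2.3]
opening: 0.283
finger_force: 59.4
time: 7.3
eef_pos: [0.506, -0.0871, 0.1483]
tcp_rot: [0.992, 0.124, -0.0, -0.0]
contact_force: [-0.3, -0.2, -2.0]
opening: 0.286
finger_force: 59.4
now [ 0.506  -0.0871  0.1483] rot z [-0.  0. -1.] x [ 0.969  0.246 -0.   ]
shift mm [-0.   1.1  7.3]
[-0.31969261 -0.15900066 -2.04374298]
```

```bash
python3 -m crank '[[[0,1,0],0,255],[[0,1,2],0,255],[[0,1,4],0,255],[[0,1,6],0,255],[[0,1,7],0,255],[[0,1,7],0,255],[[0,1,7],0,255]]' 60
python3 - <<'E'
from h import *
shift([.5063,-.0881,.1154]); print(get_state()["contact_force"],get_state()["wrist_torque"])
E
```

```text
time: 8.0
eef_pos: [0.5063, -0.088, 0.1413]
tcp_rot: [0.992, 0.124, 0.0, -0.0]
contact_force: [0.4, -0.0, -0.4]
opening: 0.29
finger_force: 59.4
now [ 0.5063 -0.088   0.1413] rot z [ 0.  0. -1.] x [0.969 0.246 0.   ]
shift mm [-0.   0.1 25.9]
[ 0.36732531 -0.04695495 -0.38746023] [-0.00981331 -0.01299316 -0.0425781 ]
```

```bash
python3 -m crank '[[[0,0,2],0,255],[[0,0,4],0,255],[[0,0,6],0,255],[[0,0,8],0,255],[[0,0,8],0,255],[[0,0,8],0,255]]' 60
python3 -m crank '[[[0,0,2],0,255],[[0,0,4],0,255],[[0,0,6],0,255],[[0,0,6],0,255],[[0,0,6],0,255]]' 60
```

```text
time: 8.6
eef_pos: [0.5068, -0.0883, 0.1339]
tcp_rot: [0.992, 0.124, 0.001, 0.0]
contact_force: [-0.6, 0.3, 3.0]
opening: 0.287
finger_force: 59.8
time: 9.1
eef_pos: [0.5068, -0.0882, 0.1281]
tcp_rot: [0.992, 0.124, 0.001, 0.0]
contact_force: [-1.3, 0.5, 4.9]
opening: 0.285
finger_force: 60.0
```

```bash
python3 -m crank '[[[0,0,2],0,255],[[0,0,4],0,255],[[0,0,6],0,255],[[0,0,7],0,255],[[0,0,7],0,255],[[0,0,7],0,255]]' 60
python3 -m crank '[[[0,0,1],0,255],[[0,0,2],0,255],[[0,0,2],0,255],[[0,0,2],0,255],[[0,0,2],0,255]]' 60
```

```text
time: 9.7
eef_pos: [0.5056, -0.0879, 0.1193]
tcp_rot: [0.992, 0.124, -0.001, -0.0]
contact_force: [0.7, 0.2, -5.9]
opening: 0.288
finger_force: 59.7
time: 10.2
eef_pos: [0.5066, -0.0881, 0.1187]
tcp_rot: [0.992, 0.124, 0.0, 0.0]
contact_force: [-0.6, -0.1, -1.6]
opening: 0.287
finger_force: 60.1
```

```bash
python3 -m crank '[[[0,0,0.5],0,255],[[0,0,1],0,255],[[0,0,1],0,255],[[0,0,1],0,255],[[0,0,1],0,255]]' 60
python3 -m crank '[[[0,0,0.5],0,255],[[0,0,1],0,255],[[0,0,1],0,255],[[0,0,1],0,255],[[0,0,1],0,255]]' 60
```

```text
time: 10.7
eef_pos: [0.5063, -0.088, 0.1173]
tcp_rot: [0.992, 0.124, 0.0, 0.0]
contact_force: [0.3, 0.0, -2.5]
opening: 0.284
finger_force: 60.1
time: 11.2
eef_pos: [0.5063, -0.088, 0.1163]
tcp_rot: [0.992, 0.124, 0.0, -0.0]
contact_force: [1.1, -0.3, -0.8]
opening: 0.287
finger_force: 60.1
```

```bash
python3 -m crank '[[[0,0,0.5],0,255],[[0,0,1],0,255],[[0,0,1],0,255],[[0,0,1],0,255],[[0,0,1],0,255]]' 60
python3 -m crank '[[[0,0,0.3],0,255],[[0,0,0.5],0,255],[[0,0,0.5],0,255],[[0,0,0.5],0,255],[[0,0,0.5],0,255]]' 60
```

```text
time: 11.7
eef_pos: [0.5063, -0.088, 0.1154]
tcp_rot: [0.992, 0.124, 0.0, 0.0]
contact_force: [-0.4, 0.1, 0.1]
opening: 0.285
finger_force: 60.1
time: 12.2
eef_pos: [0.5065, -0.088, 0.1153]
tcp_rot: [0.992, 0.124, 0.0, 0.0]
contact_force: [-2.3, 0.9, 4.7]
opening: 0.287
finger_force: 60.7
```

Home: the seat takes up load at TCP z 0.1153, as predicted (0.1154). Now the pull, in small steps.

```bash
python3 -m crank '[[[0,0,-0.5],0,255],[[0,0,-1],0,255],[[0,0,-1.3],0,255],[[0,0,-1.3],0,255],[[0,0,-1.3],0,255]]' 60
python3 -m crank '[[[0,0,-0.3],0,255],[[0,0,-0.5],0,255],[[0,0,-0.5],0,255],[[0,0,-0.5],0,255]]' 60
python3 -m crank '[[[0,0,-0.3],0,255],[[0,0,-0.5],0,255],[[0,0,-0.5],0,255],[[0,0,-0.5],0,255]]' 60
```

```text
time: 12.7
eef_pos: [0.506, -0.088, 0.1155]
tcp_rot: [0.992, 0.124, -0.0, -0.0]
contact_force: [-0.2, 0.1, -1.7]
opening: 0.284
finger_force: 60.5
time: 13.1
eef_pos: [0.5063, -0.088, 0.1166]
tcp_rot: [0.992, 0.124, 0.0, 0.0]
contact_force: [0.5, 0.1, -0.9]
opening: 0.285
finger_force: 60.5
time: 13.5
eef_pos: [0.5063, -0.088, 0.1172]
tcp_rot: [0.992, 0.124, 0.0, 0.0]
contact_force: [0.2, 0.1, -1.0]
opening: 0.283
finger_force: 60.5
```

```bash
python3 -m crank '[[[0,0,-0.3],0,255],[[0,0,-0.6],0,255],[[0,0,-0.6],0,255],[[0,0,-0.6],0,255]]' 60
python3 -m crank '[[[0,0,-0.2],0,255],[[0,0,-0.4],0,255],[[0,0,-0.4],0,255],[[0,0,-0.4],0,255]]' 60
python3 -m crank '[[[0,0,-0.2],0,255],[[0,0,-0.3],0,255],[[0,0,-0.3],0,255],[[0,0,-0.3],0,255]]' 60
```

```text
time: 13.9
eef_pos: [0.5063, -0.088, 0.1177]
tcp_rot: [0.992, 0.124, 0.0, 0.0]
contact_force: [0.6, 0.1, -0.6]
opening: 0.285
finger_force: 60.5
time: 14.3
eef_pos: [0.5063, -0.088, 0.1181]
tcp_rot: [0.992, 0.124, -0.0, 0.0]
contact_force: [0.5, -0.0, -1.6]
opening: 0.289
finger_force: 60.5
time: 14.7
eef_pos: [0.5063, -0.088, 0.1184]
tcp_rot: [0.992, 0.124, -0.0, -0.0]
contact_force: [0.1, -0.0, -1.5]
opening: 0.285
finger_force: 60.5
```

```bash
python3 -m crank '[[[0,0,-0.2],0,255],[[0,0,-0.3],0,255],[[0,0,-0.3],0,255],[[0,0,-0.3],0,255]]' 60
python3 -m crank '[[[0,0,-0.2],0,255],[[0,0,-0.3],0,255],[[0,0,-0.3],0,255],[[0,0,-0.3],0,255]]' 60
python3 -m crank '[[[0,0,-0.2],0,255],[[0,0,-0.2],0,255],[[0,0,-0.2],0,255],[[0,0,-0.2],0,255]]' 60
```

```text
time: 15.1
eef_pos: [0.5063, -0.088, 0.1187]
tcp_rot: [0.992, 0.124, -0.0, -0.0]
contact_force: [-0.3, -1.0, -1.7]
opening: 0.284
finger_force: 60.1
time: 15.5
eef_pos: [0.5063, -0.088, 0.119]
tcp_rot: [0.992, 0.124, -0.0, -0.0]
contact_force: [-0.6, 0.6, -0.9]
opening: 0.285
finger_force: 60.1
time: 15.9
eef_pos: [0.5062, -0.088, 0.1191]
tcp_rot: [0.992, 0.124, -0.0, -0.0]
contact_force: [0.6, 0.6, -2.3]
opening: 0.285
finger_force: 60.0
```

```bash
python3 -m crank '[[[0,0,-0.2],0,255],[[0,0,-0.2],0,255],[[0,0,-0.2],0,255],[[0,0,-0.2],0,255]]' 60
python3 -m crank '[[[0,0,-0.2],0,255],[[0,0,-0.2],0,255],[[0,0,-0.2],0,255],[[0,0,-0.2],0,255]]' 60
python3 -m crank '[[[0,0,-0.2],0,255],[[0,0,-0.2],0,255],[[0,0,-0.2],0,255],[[0,0,-0.2],0,255]]' 60
```

```text
time: 16.3
eef_pos: [0.5061, -0.088, 0.1192]
tcp_rot: [0.992, 0.124, -0.0, -0.0]
contact_force: [-0.0, -0.2, -3.6]
opening: 0.287
finger_force: 59.9
time: 16.7
eef_pos: [0.5061, -0.0879, 0.1194]
tcp_rot: [0.992, 0.124, -0.0, -0.0]
contact_force: [1.3, 0.9, -5.4]
opening: 0.285
finger_force: 59.7
time: 17.1
eef_pos: [0.506, -0.0879, 0.1195]
tcp_rot: [0.992, 0.124, -0.0, -0.0]
contact_force: [-0.4, 1.0, -7.5]
opening: 0.284
finger_force: 59.5
```

The catches are biting, about 2 N per 0.2 mm commanded. I'll raise to about -13.5 N (12 N plus the rotor's weight) and hold.

```bash
python3 -m crank '[[[0,0,-0.2],0,255],[[0,0,-0.4],0,255],[[0,0,-0.4],0,255],[[0,0,-0.4],0,255]]' 60
python3 -m crank '[[[0,0,-0.2],0,255],[[0,0,-0.2],0,255],[[0,0,-0.2],0,255],[[0,0,-0.2],0,255]]' 60
```

```text
time: 17.5
eef_pos: [0.5059, -0.0879, 0.1196]
tcp_rot: [0.992, 0.124, -0.0, -0.0]
contact_force: [0.5, 0.4, -11.0]
opening: 0.285
finger_force: 59.3
time: 17.9
eef_pos: [0.5058, -0.0878, 0.1197]
tcp_rot: [0.992, 0.124, -0.001, -0.0]
contact_force: [1.4, 0.1, -15.1]
opening: 0.286
finger_force: 59.5
```

```bash
python3 -m crank '[[[0,0,0],0,255],[[0,0,0],0,255],[[0,0,0],0,255],[[0,0,0],0,255]]' 60
python3 -m crank '[[[0,0,0],0,255],[[0,0,0],0,255],[[0,0,0],0,255],[[0,0,0],0,255],[[0,0,0],0,255]]' 60
python3 -m crank '[[[0,0,0],0,255],[[0,0,0],0,255],[[0,0,0],0,255],[[0,0,0],0,255],[[0,0,0],0,255]]' 60
```

```text
time: 18.3
eef_pos: [0.5058, -0.0878, 0.1198]
tcp_rot: [0.992, 0.124, -0.001, -0.0]
contact_force: [0.7, 0.4, -17.2]
opening: 0.286
finger_force: 59.7
time: 18.8
eef_pos: [0.5059, -0.0878, 0.1199]
tcp_rot: [0.992, 0.124, -0.001, -0.0]
contact_force: [1.3, 0.2, -19.9]
opening: 0.281
finger_force: 59.8
time: 19.3
eef_pos: [0.5059, -0.0878, 0.12]
tcp_rot: [0.992, 0.124, -0.001, -0.0]
contact_force: [0.3, 0.7, -22.2]
opening: 0.288
finger_force: 59.9
```

The force creeps up because the controller keeps closing on its target. I'll back off 0.6 mm at once and let it settle near 12 N.

```bash
python3 -m crank '[[[0,0,0.6],0,255],[[0,0,0.6],0,255]]' 60; python3 -m crank '[[[0,0,0],0,255],[[0,0,0],0,255]]' 60
```

```text
time: 19.5
eef_pos: [0.5061, -0.0879, 0.1199]
tcp_rot: [0.992, 0.124, -0.0, -0.0]
contact_force: [-0.5, 0.6, -19.6]
opening: 0.284
finger_force: 60.2
time: 19.7
eef_pos: [0.5061, -0.0879, 0.1199]
tcp_rot: [0.992, 0.124, -0.0, -0.0]
contact_force: [-1.0, 1.0, -18.9]
opening: 0.282
finger_force: 60.2
```

```bash
python3 -m crank '[[[0,0,0.3],0,255],[[0,0,0.3],0,255],[[0,0,0.3],0,255]]' 60; python3 -m crank '[[[0,0,0],0,255],[[0,0,0],0,255],[[0,0,0],0,255]]' 60
```

```text
time: 20.0
eef_pos: [0.5063, -0.0879, 0.1198]
tcp_rot: [0.992, 0.124, -0.0, -0.0]
contact_force: [-1.0, 2.2, -17.0]
opening: 0.287
finger_force: 60.5
time: 20.3
eef_pos: [0.5063, -0.0879, 0.1198]
tcp_rot: [0.992, 0.124, -0.0, -0.0]
contact_force: [-1.8, 1.4, -16.0]
opening: 0.282
finger_force: 60.6
```

```bash
python3 -m crank '[[[0,0,0.2],0,255],[[0,0,0.2],0,255],[[0,0,0.2],0,255]]' 60; python3 -m crank '[[[0,0,0],0,255],[[0,0,0],0,255],[[0,0,0],0,255]]' 60
```

```text
time: 20.6
eef_pos: [0.5066, -0.0881, 0.1198]
tcp_rot: [0.992, 0.124, 0.0, 0.0]
contact_force: [-2.1, 1.3, -14.1]
opening: 0.282
finger_force: 60.8
time: 20.9
eef_pos: [0.5067, -0.0882, 0.1198]
tcp_rot: [0.992, 0.124, 0.0, 0.0]
contact_force: [-1.4, 1.9, -13.1]
opening: 0.286
finger_force: 61.0
```

```bash
python3 -m crank '[[[0,0,-0.1],0,255],[[0,0,-0.2],0,255],[[0,0,-0.2],0,255],[[0,0,-0.2],0,255]]' 60; python3 -m crank '[[[0,0,0],0,255],[[0,0,-0.1],0,255],[[0,0,-0.1],0,255],[[0,0,-0.1],0,255]]' 60;python3 -m crank '[[[0,0,0],0,255],[[0,0,0],0,255],[[0,0,0],0,255]]' 60
```

```text
time: 21.3
eef_pos: [0.5066, -0.0881, 0.1197]
tcp_rot: [0.992, 0.124, 0.0, 0.0]
contact_force: [0.4, 2.4, -11.4]
opening: 0.281
finger_force: 61.0
time: 21.7
eef_pos: [0.5065, -0.0881, 0.1197]
tcp_rot: [0.992, 0.124, 0.0, 0.0]
contact_force: [-1.2, 1.8, -14.2]
opening: 0.287
finger_force: 61.0
time: 22.0
eef_pos: [0.5064, -0.0881, 0.1197]
tcp_rot: [0.992, 0.124, 0.0, 0.0]
contact_force: [-1.0, 2.5, -12.9]
opening: 0.285
finger_force: 61.0
```

The pull held steady at 10–13 N net for over a second. I'll hold a touch longer, then lower to the seat.

```bash
python3 -m crank '[[[0,0,0],0,255],[[0,0,0],0,255],[[0,0,0],0,255],[[0,0,0],0,255],[[0,0,0],0,255]]' 60; python3 -m crank '[[[0,0,1],0,255],[[0,0,2],0,255],[[0,0,3],0,255],[[0,0,3.5],0,255],[[0,0,3.5],0,255],[[0,0,3.5],0,255],[[0,0,3.5],0,255],[[0,0,3.5],0,255]]' 60
```

```text
time: 22.5
eef_pos: [0.5064, -0.0881, 0.1197]
tcp_rot: [0.992, 0.124, 0.0, 0.0]
contact_force: [-0.5, 2.1, -12.0]
opening: 0.281
finger_force: 61.0
time: 23.3
eef_pos: [0.5069, -0.0883, 0.1164]
tcp_rot: [0.992, 0.124, 0.001, 0.001]
contact_force: [-1.7, 1.4, -0.1]
opening: 0.287
finger_force: 62.3
```

```bash
python3 -m crank '[[[0,0,0.5],0,255],[[0,0,0.8],0,255],[[0,0,0.8],0,255],[[0,0,0.8],0,255]]' 60; python3 -m crank '[[[0,0,0],0,180],[[0,0,0],0,120],[[0,0,0],0,60],[[0,0,0],0,0],[[0,0,0],0,0],[[0,0,0],0,0],[[0,0,0],0,0]]' 20
```

```text
time: 23.7
eef_pos: [0.5065, -0.0882, 0.1154]
tcp_rot: [0.992, 0.124, 0.0, 0.0]
contact_force: [-0.5, 1.3, -0.1]
opening: 0.283
finger_force: 62.3
time: 24.4
eef_pos: [0.5063, -0.088, 0.1154]
tcp_rot: [0.992, 0.124, 0.0, 0.0]
contact_force: [0.1, 1.1, -0.2]
opening: 0.999
finger_force: 0.0
```

```bash
python3 -m crank '[[[0,0,-15],0,0],[[0,0,-40],0,0],[[0,0,-70],0,0],[[0,0,-100],0,0],[[0,0,-100],0,0],[[0,0,-100],0,0],[[0,0,-100],0,0],[[0,0,-100],0,0]]'
python3 - <<'E'
from h import *
c=read_camera("wrist"); m=cloud(c).reshape(-1,3); d=np.hypot(m[:,0]-.506,m[:,1]+.088)
b=m[(d<.02)&(m[:,2]>.135)&(m[:,2]<.16)]; print("grip top",np.median(b[:,2]),b[b[:,2]>.14].mean(0),len(b))
b=m[(d<.055)&(m[:,2]>.073)&(m[:,2]<.096)]; print("deck",circ(b))
cv2.imwrite("pics/g.png",c["frame"])
E
```

```text
time: 25.2
eef_pos: [0.5054, -0.0877, 0.2135]
tcp_rot: [0.992, 0.124, -0.001, -0.001]
contact_force: [0.2, -0.4, -0.1]
opening: 0.998
finger_force: 0.0
grip top 0.14307496050019236 [ 0.50740568 -0.08745435  0.14301409] 1488
deck (np.float64(0.5070844097822074), np.float64(-0.087584033072376), np.float64(0.03897873169301651))
```

View pics/g.png

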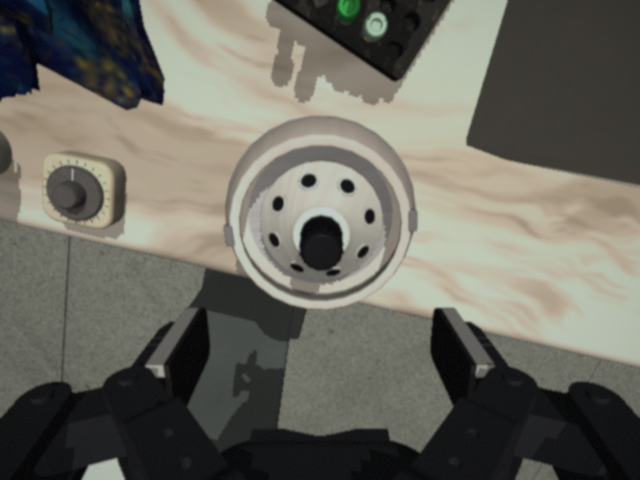

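The rotor sits level in the bowl, grip at about (321,240). Its measured top is at 0.143, which matches the measured seat height (0.0673) plus 76 mm, so it is home. The timer is undisturbed.

```bash
python3 -c "
from plant import ctrl; print(ctrl.sign_off())"
```

```text
the job is handed in; nothing more can be done
None
```

The rotor is snapped home and released; the catches held a steady pull of about 10–13 N for more than a second (brief earlier peak about 21 N, under the 25 N limit), and the job is handed in with no verdict returned.

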